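Nest the third big hex nut in the sorting tray

TASK

Two big hex nuts already lie side by side in the wooden tray. Find the loose nut of the same size on the bench and lay it flat in the tray, in the hollow between those two on the robot's side, so that two of its flats close up squarely against theirs (as good as touching: no gap over 10 mm). Leave the two nuts in the tray where they are.

Things in the scene. Friction and masses are not known exactly. Their poses are not given: they have to be found in the camera images.
- loose_nut: loose steel hex nut, 55 mm across flats, 29 mm high, 34 mm bore, 0.3 kg; origin: centre of its underside; z up along the bore, x through a corner, y square to a pair of flats (others at 60 degrees). Lies flat on the bench at the robot's right, near bystanders of the same grey: a smaller hex nut (36 mm across flats) and a square nut (52 mm).
- tray_nut_left: left (+y) nut of two in the tray, like the loose one: steel hex nut, 55 mm across flats, 29 mm high, 34 mm bore, 0.3 kg; origin: centre of its underside; z up along the bore, x through a corner, y square to a pair of flats (others at 60 degrees). Loose on the tray floor, turned as the tray; its -y flat meets the right nut.
- tray_nut_right: right (-y) nut of the two in the tray; same size, axes and turn as the left one.
- tray: wooden tray, fixed, 160 (x) x 180 (y) x 20 mm, origin: centre of underside, x away from robot, y left. Walls 7 mm, floor 6 mm thick. Its two nuts lie at x +40, y +-28 mm between two dark strips 10 mm high (x 23 to 73, y +-56 to +-68). A nut in the hollow touching both is centred at x -8, y 0 with flats facing tray +y and -y; those flats have free room for fingers.
Things that resemble listed ones, but are neither listed nor needed, are in the scene too. Leave any black or green look-alike of the tray_nut_right alone.

How it is judged:
By the outcome, as a careful person would: the job done as asked, in the order asked, and still so for the second after the job is handed in, with the robot touching nothing.
It also fails if it takes over 40 s, if anything falls off the work surface, if the arm or the gripper's body presses on something with over 40 N, if the wrist force passes 120 N, or if a joint passes its speed limit or range.

ROBOT

A 7-joint arm with a two-finger parallel gripper is mounted at the origin on a cart in front of the work surface, level with it; the furniture and walls round the work are solid. World frame = base frame: x ahead of the robot, y to its left, z up, the work surface at z = 0. Lengths are in m, angles in rad, forces in N, time in s.
With the tool pointing down it reaches from about 0.4 to 0.875 m from the base axis. Payload 6.5 kg.
Tool frame: the origin (TCP) lies at the very end of the fingers, on their centre line; the grasp point (between the pads) lies 19 mm behind it; x points along the fingers, y is the direction in which the jaws open and shut, and the axes are right-handed (so a half turn about x gives the same grasp; the last joint's range is limited). The gripper opens to 88 mm and grips with 3 to 60 N. Pads are 18 mm wide; open, the fingers measure 123 mm over their backs; the gripper's body (75 mm by 187 mm) begins 45 mm behind the grasp point.
Start: joints at [1.196, 0.536, -0.004, 1.538, 0.003, 1.067, -0.071], TCP at [0.198, -0.619, 0.239] pointing down, gripper open.
Joint ranges: [-2.7, 2.7], [-0.37, 2.16], [-1.27, 1.26], [0.24, 2.4], [-1.31, 4.45], [0.19, 1.91], [-2.76, 2.76]. Speed limits (rad/s): [2.39, 2.39, 3.14, 3.14, 3.14, 3.14, 3.14].

INTERFACE

Orientations are given as a rotation vector (axis times angle).
In Python, from rig import manip gives the robot as it stands. The module is installed in compiled form; this text tells all that it offers.
- The arm moves only by the shell command python3 -m crank 'ROWS'. ROWS is JSON, a list of rows, each an object with "rotation": the turn, a rotation vector about the tool's x, y, z in units of 5 degrees (1.0 is 5 degrees), a list of three; "slide": the shift along the tool's x, y, z in units of 40 mm (1.0 is 40 mm), a list of three; "gripper": the finger opening in mm, from 0 to 88.1. A call has 1 to 12 rows; each row is the pose to reach, as a shift and turn from the pose measured when the call began, along the tool's axes at that moment; what a row does not reach only later rows make up. A row lasts 1/8 s, in which the tool goes at most 62.5 mm and 10.7 degrees, less where a joint would pass 70% of its speed; a pose out of reach is approached as far as the arm can. A call with a gripper value outside its range is refused whole. The fingers move at their own pace and stop on an object; the grip force is fixed at half the most. Time passes only in rows, so rows that repeat a pose let the fingers close. It gives the time, the measured TCP pose, the force and the opening at its end, in the units of the state.
- manip.read_state(): the state, without advancing time (a new reading comes with each control period).
- manip.read_camera(name): name is "scene" or "top" or "wrist"; returns a dict with "frame" (420x560x3 uint8, red, green, blue), "camera_matrix" (3x3 intrinsics, pixels), "T" (4x4, takes a point from camera to world coordinates). Camera axes: x right, y down, z forward; pixel columns grow to the right and rows downward; lengths in m; the calibration is good to about 2 mm. The wrist camera is an equidistant fisheye: a pixel r from the principal point sees the ray r / f radians off the axis. A picture is of the moment at which its call begins. There is no depth.
- manip.hand_in(): hands the job in, once; it reports no verdict.
Trained networks look in a picture, given as the dict that the camera call returned (one of the last four; its "shot" number tells which), for a name from the list of things; names that differ only in an ending like _2 or _b are one class to them, and where a whole thing is asked for, a point or a joint stands for the part that bears it (a point fixed in the world has none). Each returns a list of dicts, best first, with "score" (0 to 1); they miss things now and then, are a little off and sometimes report something else, mostly with a low value. They report only what shows in the picture. A call takes as long as a camera call. They do not tell look-alikes from the thing itself.
- manip.search_frame(label, picture): "extent" ([left, top, width, height] in pixels, round what is visible of it).
- manip.outline_of(label, picture): "pixels" (420x560 bool, what is visible of it) and "extent" ([left, top, width, height] in pixels, round what is visible of it).
- manip.pinpoint(label, picture): "pixel" ([column, row] in pixels: a listed point, or the origin of a listed thing).
The state is a dict: "time": time; "joint_pos": joint angles; "joint_velocities": joint speeds; "joint_efforts": joint torques, N m; "tcp_pos": TCP position; "orientation": TCP orientation; "force": force on the tool from outside, world axes, zero at the start; "ft_torque": the same for the moment, N m; "opening": opening from 0.0 (shut) to 1.0 (fully open).
Only numpy, scipy, OpenCV 4.12 (cv2) and the standard library are available. Lean on these libraries where they do the work, as an engineer would, in place of code of your own. Each camera call takes 0.05 s, during which the arm holds its last target. There are 200 camera calls.

## Working session

There is one attempt and no reset: what is moved stays moved. The work goes in short steps, Python scripts to look and compute and a shell command to move; the robot and the scene stay as the last step left them, time stands still between calls to the robot, and variables do not carry over. Pictures are saved under pics/ and viewed, about 8 in all and at most 12, crops included, and the job is handed in when it is done.

```bash
mkdir -p pics; cat > h.py <<'E'
import numpy as np, cv2
from scipy.spatial.transform import Rotation as R
from rig import manip
def ray(p,px,fish=False):
    K=p["camera_matrix"];T=np.array(p["T"])
    u=np.array([(px[0]-K[0][2])/K[0][0],(px[1]-K[1][2])/K[1][1]])
    if fish:
        r=np.linalg.norm(u)+1e-12; d=np.r_[u/r*np.sin(r),np.cos(r)]
    else: d=np.r_[u,1.]
    return T[:3,3],T[:3,:3]@d
def onz(p,px,z,fish=False):
    o,d=ray(p,px,fish); return o+d*(z-o[2])/d[2]
def proj(p,X,fish=False):
    K=np.array(p["camera_matrix"]);T=np.array(p["T"])
    c=T[:3,:3].T@(np.array(X)-T[:3,3])
    if fish:
        r=np.arctan2(np.hypot(c[0],c[1]),c[2]);n=np.hypot(c[0],c[1])+1e-12;u=c[:2]/n*r
    else:u=c[:2]/c[2]
    return np.array([u[0]*K[0,0]+K[0,2],u[1]*K[1,1]+K[1,2]])
def save(n,im): cv2.imwrite("pics/"+n+".png",im[...,::-1])
E
python3 - <<'E'
from h import *
np.set_printoptions(precision=3,suppress=True)
s=manip.read_state();print({k:np.round(v,3) for k,v in s.items()})
print(R.from_rotvec(s["orientation"]).as_matrix())
ims=[]
for c in("top","scene","wrist"):
    p=manip.read_camera(c);print(c,np.array(p["T"]),np.array(p["camera_matrix"])[[0,0],[0,2]])
    ims.append(p["frame"].copy())
    for l in("loose_nut","tray_nut_left","tray_nut_right","tray"):
        for d in manip.search_frame(l,p)[:6]:
            e=d["extent"];q=[e[0]+e[2]/2,e[1]+e[3]/2];print(c,l,round(d["score"],2),np.round(e),onz(p,q,.029,c=="wrist"))
save("top",ims[0]);save("scene",ims[1]);save("wrist",ims[2])
E
```

```text
{'time': np.float64(0.0), 'joint_pos': array([ 1.196,  0.537, -0.004,  1.539,  0.003,  1.067, -0.071]), 'joint_velocities': array([ 0.001,  0.001,  0.001, -0.   ,  0.001, -0.001,  0.002]), 'joint_efforts': array([ -0.001, -57.099,   0.991, -25.161,  -0.056,   0.018,   0.   ]), 'tcp_pos': array([ 0.197, -0.619,  0.238]), 'orientation': array([ 2.055,  0.322, -2.056]), 'force': array([-0.147,  0.375,  0.937]), 'ft_torque': array([-0.032,  0.041,  0.015]), 'opening': np.float64(1.002)}
[[-0.001  0.304 -0.953]
 [ 0.002 -0.953 -0.304]
 [-1.    -0.002  0.   ]]
top [[-0.085 -0.976  0.202  0.196]
 [-0.996  0.083 -0.015  0.08 ]
 [-0.002 -0.203 -0.979  1.408]
 [ 0.     0.     0.     1.   ]] [489.507 280.578]
top loose_nut 0.76 [404. 203.  22.  24.] [ 0.435 -0.327  0.029]
top tray_nut_left 0.64 [198. 194.  22.  13.] [0.527 0.262 0.029]
top tray_nut_right 0.84 [307. 169.  24.  17.] [ 0.567 -0.061  0.029]
top tray_nut_right 0.79 [218. 182.  18.  22.] [0.544 0.21  0.029]
top tray_nut_right 0.67 [104. 227.  23.  25.] [0.437 0.534 0.029]
top tray_nut_right 0.64 [148. 244.  26.  19.] [0.384 0.407 0.029]
top tray 0.63 [187. 176.  77.  73.] [0.488 0.216 0.029]
scene [[ 0.561 -0.567  0.604 -0.444]
 [-0.828 -0.376  0.416 -0.59 ]
 [-0.009 -0.733 -0.68   1.103]
 [ 0.     0.     0.     1.   ]] [431.222 281.014]
scene loose_nut 0.81 [361. 268.  16.  17.] [ 0.415 -0.332  0.029]
scene tray_nut_right 0.76 [169. 172.  17.  15.] [0.436 0.519 0.029]
scene tray_nut_right 0.63 [252. 189.  14.  13.] [0.539 0.185 0.029]
scene tray_nut_right 0.46 [313. 213.  16.  14.] [ 0.554 -0.075  0.029]
scene tray 0.82 [236. 192.  38.  30.] [0.48  0.164 0.029]
wrist [[ 0.304 -0.901 -0.309  0.277]
 [-0.953 -0.288 -0.098 -0.595]
 [-0.001  0.324 -0.946  0.385]
 [ 0.     0.     0.     1.   ]] [325.192 279.398]
```

View pics/top.png

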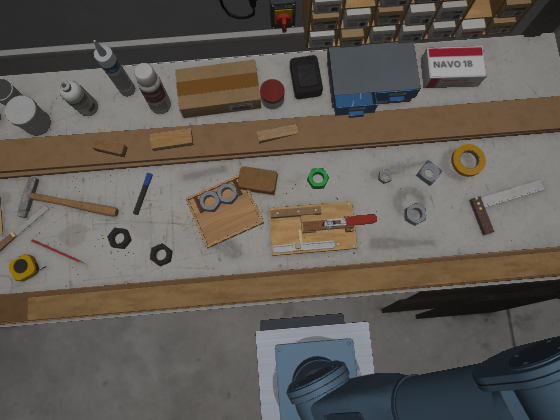

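View pics/wrist.png

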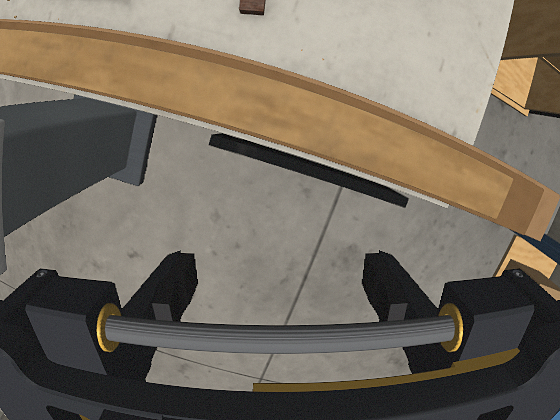

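The top view shows three grey candidates at the robot's right: a small hex nut (385,175), a square nut (429,172) and a large hex nut (415,213). The large hex nut fits as the loose nut. The tray is at (225,211), with its nuts at (209,201) and (228,192). I'll confirm this in an enlarged crop.

```bash
python3 - <<'E'
from h import *
np.set_printoptions(precision=3,suppress=True)
p=manip.read_camera("top");f=p["frame"]
a=cv2.resize(f[150:240,365:455],(400,400),interpolation=3);b=cv2.resize(f[165:255,180:270],(400,400),interpolation=3)
save("crop",np.hstack([a,b]))
for l in("loose_nut","tray_nut_right"):
  for d in manip.outline_of(l,p)[:6]:
    m=d["pixels"].astype(np.uint8);c=max(cv2.findContours(m,0,2)[0],key=cv2.contourArea)[:,0]
    P=np.array([onz(p,q,.029)[:2] for q in c]);print(l,d["score"],d["extent"],P.min(0),P.max(0),cv2.minAreaRect(P.astype(np.float32)*1000))
for d in manip.pinpoint("tray",p): print(d,onz(p,d["pixel"],0))
E
```

```text
loose_nut 0.65 [405.6, 204.8, 21.3, 20.3] [ 0.408 -0.355] [ 0.467 -0.295] ((437.3006896972656, -324.8095397949219), (57.41510772705078, 59.20807647705078), 82.18524932861328)
tray_nut_right 0.66 [148.3, 246.8, 24.3, 16.5] [0.353 0.378] [0.413 0.437] ((382.5144348144531, 406.6892395019531), (63.751285552978516, 55.280887603759766), 49.33912658691406)
tray_nut_right 0.61 [306.5, 169.7, 24.3, 19.6] [ 0.535 -0.088] [ 0.598 -0.026] ((567.1558837890625, -56.326019287109375), (54.90165710449219, 67.43449401855469), 58.45128631591797)
tray_nut_right 0.57 [217.7, 183.3, 20.7, 20.9] [0.514 0.18 ] [0.573 0.238] ((543.7752075195312, 209.22442626953125), (58.300662994384766, 56.62928009033203), 85.10708618164062)
tray_nut_right 0.51 [105.3, 226.7, 20.4, 24.0] [0.413 0.495] [0.47  0.558] ((441.6810607910156, 526.4160766601562), (64.00414276123047, 54.58979034423828), 85.11796569824219)
{'pixel': [224.9, 211.4], 'score': 0.71} [0.498 0.221 0.   ]
```

View pics/crop.png

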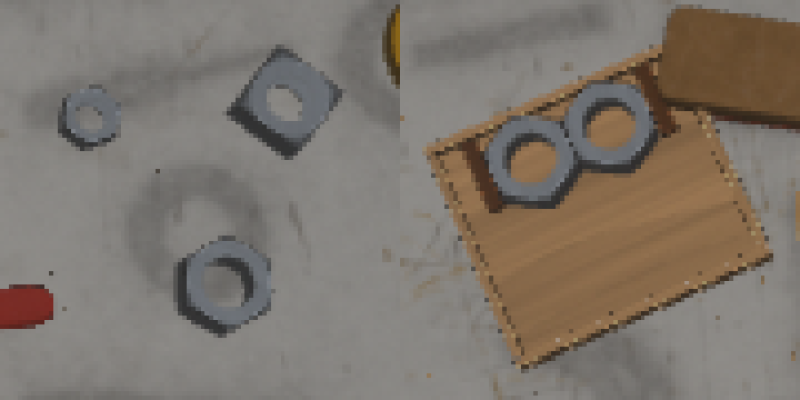

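The left half of the crop shows the big hex nut at crop (225,285), with the small nut at (90,117) and the square nut at (285,100). The right half shows the tray with its two nuts and the free hollow. That confirms the loose nut at about (0.435, -0.326). I'll move above it.

```bash
python3 -m crank '[{"rotation":[0,0,0],"slide":[0,-0.9,-1.4],"gripper":88},{"rotation":[0,0,0],"slide":[0,-1.7,-2.7],"gripper":88},{"rotation":[0,0,0],"slide":[0,-2.5,-3.9],"gripper":88},{"rotation":[0,0,0],"slide":[0,-3.3,-5.1],"gripper":88},{"rotation":[0,0,0],"slide":[0,-4.2,-6.5],"gripper":88},{"rotation":[0,0,0],"slide":[0.2,-5.1,-7.9],"gripper":88},{"rotation":[0,0,0],"slide":[0.5,-5.1,-7.9],"gripper":88},{"rotation":[0,0,0],"slide":[0.7,-5.1,-7.9],"gripper":88},{"rotation":[0,0,0],"slide":[0.7,-5.1,-7.9],"gripper":88}]'
python3 - <<'E'
from h import *
np.set_printoptions(precision=3,suppress=True)
s=manip.read_state();print(s["time"],s["tcp_pos"],s["joint_pos"],R.from_rotvec(s["orientation"]).as_matrix())
p=manip.read_camera("wrist");save("w2",p["frame"])
for d in manip.outline_of("loose_nut",p)[:4]:
    m=d["pixels"].astype(np.uint8);c=max(cv2.findContours(m,0,2)[0],key=cv2.contourArea)[:,0]
    P=np.array([onz(p,q,.029,True)[:2] for q in c]);print(d["score"],d["extent"],P.min(0),P.max(0),cv2.minAreaRect(P.astype(np.float32)*1000))
E
```

```text
time: 2.08
tcp_pos: [0.4348, -0.3305, 0.21]
orientation: [2.055, 0.317, -2.059]
force: [0.5, -0.0, 0.5]
opening: 0.998
2.075 [ 0.435 -0.33   0.21 ] [ 0.661  0.4   -0.12   1.837  0.06   0.911 -0.751] [[-0.002  0.301 -0.954]
 [-0.    -0.954 -0.301]
 [-1.    -0.001  0.002]]
0.75 [249.9, 145.4, 60.6, 58.4] [ 0.408 -0.357] [ 0.473 -0.3  ] ((440.3853759765625, -328.7940368652344), (56.1027946472168, 64.69270324707031), 85.6075210571289)
```

View pics/w2.png

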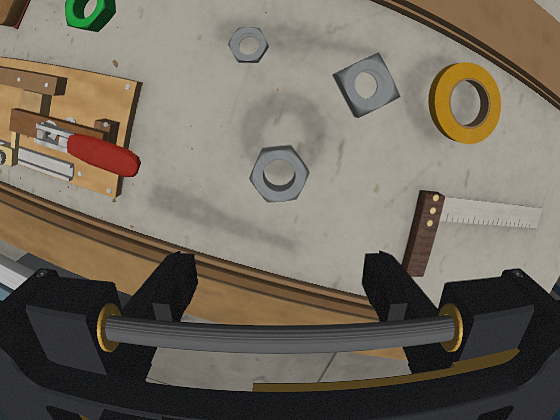

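The wrist view shows the big nut at (279,173) between the fingers' columns, clear of the square nut at (366,85). Next I'll fit its yaw with a prism silhouette.

```bash
cat >> h.py <<'E'
from scipy.optimize import minimize
def prism(x,y,th,z0,z1,af=.055):
    a=th+np.arange(6)*np.pi/3;r=af/np.sqrt(3)
    return np.array([[x+r*np.cos(t),y+r*np.sin(t),z] for z in(z0,z1) for t in a])
def sil(p,v,z0,z1,fish,S=4):
    q=np.array([proj(p,X,fish) for X in prism(*v,z0,z1)])*S+S/2-.5
    m=np.zeros((420*S,560*S),np.uint8);cv2.fillConvexPoly(m,cv2.convexHull(np.round(q).astype(np.int32)),1);return m
def fit(p,mask,x,y,z0=0,fish=True,S=4):
    M=cv2.resize(mask.astype(np.uint8),None,fx=S,fy=S,interpolation=0)
    def c(v):
        m=sil(p,(v[0]/1e3,v[1]/1e3,v[2]*np.pi/180),z0,z0+.029,fish,S);return 1-(m&M).sum()/(m|M).sum()
    b=[minimize(c,[x*1e3,y*1e3,t],method="Nelder-Mead",options=dict(initial_simplex=[[x*1e3,y*1e3,t],[x*1e3+5,y*1e3,t],[x*1e3,y*1e3+5,t],[x*1e3,y*1e3,t+10]],maxiter=70)) for t in(-25,-5,15)]
    b=min(b,key=lambda r:r.fun);return b.x,b.fun
def togo(s,X,jaw):
    "slide and turn units so that tcp=X and jaw axis at world angle jaw (deg)"
    M=R.from_rotvec(s["orientation"]).as_matrix();d=M.T@(np.array(X)-s["tcp_pos"])
    j=np.radians(jaw);y=np.array([np.cos(j),np.sin(j),0]);
    if y@M[:,1]<0:y=-y
    x=np.array([0,0,-1.]);G=np.c_[x,y,np.cross(x,y)]
    return d/.04,R.from_matrix(M.T@G).as_rotvec()*180/np.pi/5
E
python3 - <<'E'
from h import *
np.set_printoptions(precision=3,suppress=True)
s=manip.read_state();p=manip.read_camera("wrist")
d=manip.outline_of("loose_nut",p)[0];v,f=fit(p,d["pixels"],.440,-.329);print(v,f)
g=p["frame"][120:230,220:340].copy();g=cv2.resize(g,None,fx=5,fy=5,interpolation=3)
q=np.array([proj(p,X,True) for X in prism(v[0]/1e3,v[1]/1e3,np.radians(v[2]),0,.029)])
q=((q-[220,120])*5+2).astype(np.int32);cv2.polylines(g,[q[:6]],1,(255,0,0));cv2.polylines(g,[q[6:]],1,(0,255,0));save("fit1",g)
for k in(30,90,150):print(k,togo(s,[v[0]/1e3,v[1]/1e3,.006],v[2]+k))
E
```

```text
[ 438.742 -328.953   -6.677] 0.2561818535825545
30 (array([ 5.12 , -0.018, -0.094]), array([16.839,  0.001, -0.01 ]))
90 (array([ 5.12 , -0.018, -0.094]), array([ 4.839,  0.005, -0.008]))
150 (array([ 5.12 , -0.018, -0.094]), array([-7.161,  0.008, -0.004]))
```

View pics/fit1.png

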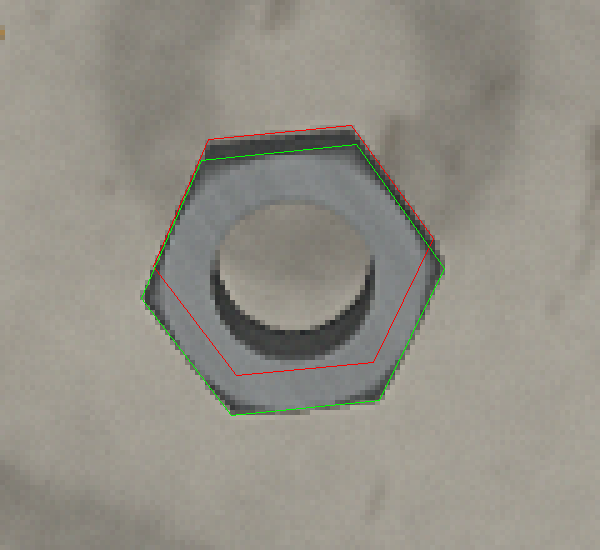

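The overlaid prism matches the nut's edges closely: centre (0.4387, -0.3290), yaw -6.7°. I'll turn, descend and grip it on the pair of flats at 83°.

```bash
python3 -m crank '[{"rotation":[1.6,0,0],"slide":[0.5,0,-0.1],"gripper":88},{"rotation":[3.2,0,0],"slide":[1.4,0,-0.1],"gripper":88},{"rotation":[4.84,0,0],"slide":[2.6,0,-0.1],"gripper":88},{"rotation":[4.84,0,0],"slide":[3.8,0,-0.1],"gripper":88},{"rotation":[4.84,0,0],"slide":[4.6,0,-0.1],"gripper":88},{"rotation":[4.84,0,0],"slide":[5.1,0,-0.1],"gripper":88},{"rotation":[4.84,0,0],"slide":[5.1,0,-0.1],"gripper":88},{"rotation":[4.84,0,0],"slide":[5.1,0,-0.1],"gripper":40},{"rotation":[4.84,0,0],"slide":[5.1,0,-0.1],"gripper":40},{"rotation":[4.84,0,0],"slide":[5.1,0,-0.1],"gripper":40},{"rotation":[4.84,0,0],"slide":[5.1,0,-0.1],"gripper":40},{"rotation":[4.84,0,0],"slide":[5.1,0,-0.1],"gripper":40}]'
```

```text
time: 3.78
tcp_pos: [0.4403, -0.329, 0.0077]
orientation: [-2.163, 0.126, 2.161]
force: [-0.6, 2.1, 6.5]
opening: 0.623
```

Gripped: the opening of 54.9 mm matches 55 across flats. Next I'll compute the lift and the transfer.

```bash
python3 - <<'E'
from h import *
np.set_printoptions(precision=2,suppress=True)
print(togo(manip.read_state(),[.46,.20,.18],115))
E
```

```text
(array([ -4.32, -13.19,   1.03]), array([-6.32, -0.01, -0.01]))
```

```bash
python3 -m crank '[{"rotation":[0,0,0],"slide":[-1.0,0,0],"gripper":40},{"rotation":[0,0,0],"slide":[-2.4,0,0],"gripper":40},{"rotation":[0,0,0],"slide":[-3.6,-0.5,0],"gripper":40},{"rotation":[-1,0,0],"slide":[-4.3,-1.7,0.1],"gripper":40},{"rotation":[-2,0,0],"slide":[-4.3,-3.1,0.2],"gripper":40},{"rotation":[-3,0,0],"slide":[-4.3,-4.5,0.3],"gripper":40},{"rotation":[-4,0,0],"slide":[-4.3,-5.9,0.5],"gripper":40},{"rotation":[-5,0,0],"slide":[-4.3,-7.3,0.6],"gripper":40},{"rotation":[-6.3,0,0],"slide":[-4.3,-8.7,0.7],"gripper":40},{"rotation":[-6.3,0,0],"slide":[-4.3,-10.1,0.8],"gripper":40},{"rotation":[-6.3,0,0],"slide":[-4.3,-11.5,0.9],"gripper":40},{"rotation":[-6.3,0,0],"slide":[-4.3,-12.7,1.0],"gripper":40}]'
python3 -m crank '[{"rotation":[0,0,0],"slide":[0,-0.5,0],"gripper":40},{"rotation":[0,0,0],"slide":[0,-0.5,0],"gripper":40}]'
python3 - <<'E'
from h import *
np.set_printoptions(precision=3,suppress=True)
s=manip.read_state();print(s["tcp_pos"],s["joint_pos"],R.from_rotvec(s["orientation"]).as_matrix())
p=manip.read_camera("wrist");save("w3",p["frame"])
for l in("tray_nut_left","tray_nut_right"):
  for d in manip.outline_of(l,p)[:4]:
    e=d["extent"];X=onz(p,[e[0]+e[2]/2,e[1]+e[3]/2],.03,True)
    v,f=fit(p,d["pixels"],X[0],X[1],.006);print(l,d["score"],e,X,v,f)
E
```

```text
time: 5.28
tcp_pos: [0.4585, 0.1822, 0.1791]
orientation: [1.981, 0.437, -1.98]
force: [-0.2, -0.6, -2.8]
opening: 0.616
time: 5.52
tcp_pos: [0.4488, 0.2018, 0.1787]
orientation: [1.978, 0.44, -1.979]
force: [0.5, 0.2, -3.0]
opening: 0.621
[0.449 0.202 0.179] [-0.237  0.375 -0.336  1.986  0.169  0.808 -1.801] [[-0.001  0.425 -0.905]
 [-0.001 -0.905 -0.425]
 [-1.     0.001  0.001]]
tray_nut_left 0.83 [224.5, 51.3, 64.8, 69.5] [0.526 0.26  0.03 ] [525.864 261.605 -39.801] 0.33531101556485987
tray_nut_right 0.94 [0.0, 55.0, 47.9, 50.4] [0.446 0.514 0.03 ] [442.25  523.436  22.052] 0.0965807375581812
tray_nut_right 0.91 [56.3, 138.4, 54.1, 51.5] [0.387 0.4   0.03 ] [385.18  407.361  -3.812] 0.1735825699430552
tray_nut_right 0.7 [285.7, 61.5, 62.8, 69.6] [0.541 0.207 0.03 ] [544.251 208.867  18.926] 0.324475313302129
tray_nut_right 0.69 [494.6, 161.5, 44.7, 56.2] [ 0.568 -0.046  0.03 ] [568.42  -53.822  28.71 ] 0.07995133668153598
```

View pics/w3.png

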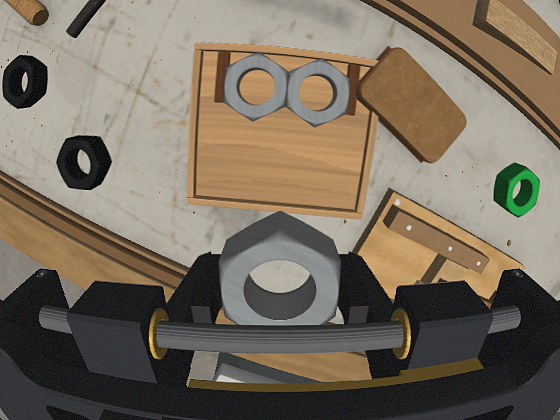

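The wrist view shows the tray nuts at (257,87) and (317,93) and the held nut at (280,270). Fits give 55.8 mm between their centres (55 expected) and a tray yaw of about 19.3°. That puts the hollow at (0.490, 0.219). I'll approach it low with a standoff.

```bash
python3 - <<'E'
from h import *
np.set_printoptions(precision=2,suppress=True)
a=np.radians(19.3);u=np.array([np.cos(a),np.sin(a)]);h=np.array([.53505,.23525])-.048*u
print(h,togo(manip.read_state(),[*(h-.012*u),.065],109.3))
E
```

```text
[0.49 0.22] (array([ 2.84, -0.09, -0.82]), array([ 1.1 ,  0.01, -0.02]))
```

```bash
python3 -m crank '[{"rotation":[0.6,0,0],"slide":[0.5,-0.1,-0.6],"gripper":40},{"rotation":[1.1,0,0],"slide":[1.4,-0.1,-0.8],"gripper":40},{"rotation":[1.1,0,0],"slide":[2.3,-0.1,-0.8],"gripper":40},{"rotation":[1.1,0,0],"slide":[2.8,-0.1,-0.8],"gripper":40},{"rotation":[1.1,0,0],"slide":[2.85,-0.1,-0.82],"gripper":40},{"rotation":[1.1,0,0],"slide":[2.85,-0.1,-0.82],"gripper":40}]'
python3 - <<'E'
from h import *
np.set_printoptions(precision=4,suppress=True)
s=manip.read_state();t=s["tcp_pos"];M=R.from_rotvec(s["orientation"]).as_matrix();print(t,np.degrees(np.arctan2(-M[1,1],-M[0,1])))
p=manip.read_camera("wrist");V=[]
for l in("tray_nut_left","tray_nut_right"):
  for d in manip.outline_of(l,p)[:5]:
    e=d["extent"];X=onz(p,[e[0]+e[2]/2,e[1]+e[3]/2],.03,True)
    if abs(X[0]-.535)<.03 and abs(X[1]-.235)<.045:
      v,f=fit(p,d["pixels"],X[0],X[1],.006);print(l,d["score"],np.array(e),v,f)
g=p["frame"].copy();a=np.arctan2(-M[1,1],-M[0,1])-np.pi/2
c=t[:2]-.0016*np.array([np.cos(a),np.sin(a)])
def dr(x,y,th,z,col):
    q=np.array([proj(p,X,True) for X in prism(x,y,th,z,z+.029)]);
    for k in(q[:6],q[6:]):cv2.polylines(g2,[((k-[130,0])*2.6).astype(np.int32)],1,col)
g2=cv2.resize(g[0:220,130:430],None,fx=2.6,fy=2.6,interpolation=3)
dr(*c,a,t[2]-.0077,(255,0,0))
w=np.radians(19.3);dr(.5259,.2616,w,.006,(0,255,0));dr(.5443,.2089,w,.006,(0,255,0))
save("w4",g2)
E
```

```text
time: 6.42
tcp_pos: [0.4792, 0.2154, 0.0654]
orientation: [2.039, 0.343, -2.037]
force: [0.5, -0.2, -2.1]
opening: 0.62
[0.4792 0.2154 0.0654] 109.2510884796882
tray_nut_left 0.57 [178.4  86.1 100.7 113.1] [525.6405 261.3154 -40.5515] 0.2559553716565687
tray_nut_right 0.93 [280.4  85.5  93.1 113.5] [544.2246 209.1258  19.1302] 0.2587957219722383
```

View pics/w4.png

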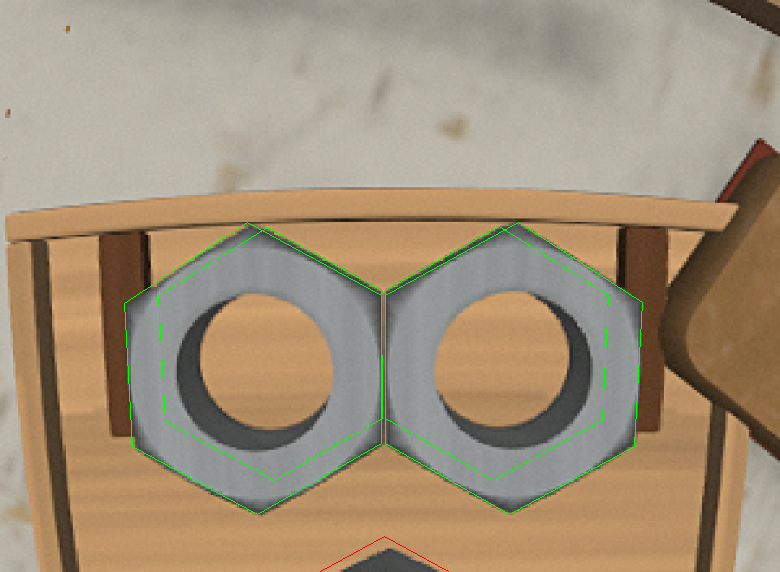

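The tray nuts match their overlay. The held nut's front corner at crop (391,548) shows it about 1 mm to the right of and 2 mm behind nominal. I'll descend with a 5 mm standoff, shifted 1 mm left.

```bash
python3 -m crank '[{"rotation":[0,0,0],"slide":[0.3,-0.03,-0.1],"gripper":40},{"rotation":[0,0,0],"slide":[0.7,-0.03,-0.2],"gripper":40},{"rotation":[0,0,0],"slide":[1.0,-0.03,-0.22],"gripper":40},{"rotation":[0,0,0],"slide":[1.2,-0.03,-0.22],"gripper":40},{"rotation":[0,0,0],"slide":[1.26,-0.03,-0.22],"gripper":40},{"rotation":[0,0,0],"slide":[1.26,-0.03,-0.22],"gripper":40}]'
python3 - <<'E'
from h import *
p=manip.read_camera("wrist");s=manip.read_state();print(s["tcp_pos"],s["force"])
save("w5",cv2.resize(p["frame"][60:280,130:430],None,fx=2.6,fy=2.6,interpolation=3))
E
```

```text
time: 7.32
tcp_pos: [0.4872, 0.22, 0.0155]
orientation: [2.04, 0.345, -2.036]
force: [-0.2, 0.3, -2.6]
opening: 0.621
[0.48734173 0.22005781 0.01559059] [ 0.57653177  0.67025632 -2.5910829 ]
```

View pics/w5.png

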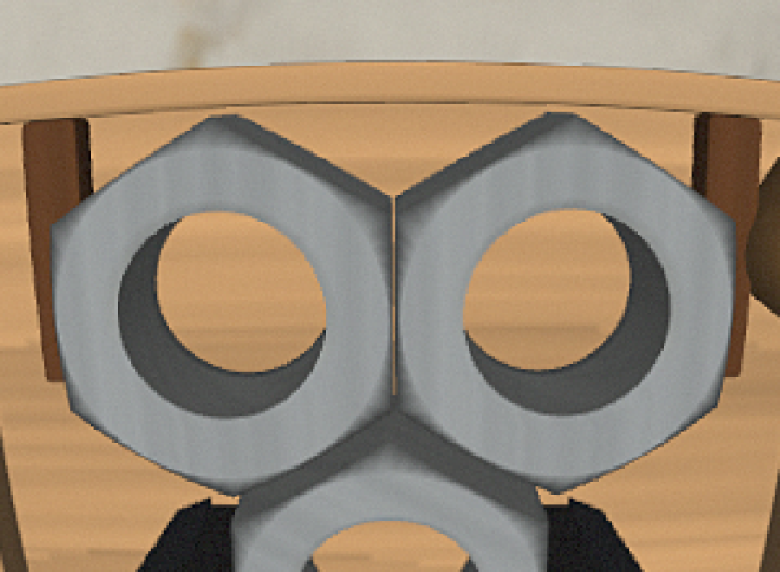

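The held nut is centred on the seam (column 395) and just short of the hollow. I'll move it forward gently while watching the force.

```bash
python3 -m crank '[{"rotation":[0,0,0],"slide":[0.02,0,-0.04],"gripper":40},{"rotation":[0,0,0],"slide":[0.03,0,-0.08],"gripper":40},{"rotation":[0,0,0],"slide":[0.03,0,-0.1],"gripper":40},{"rotation":[0,0,0],"slide":[0.03,0,-0.1],"gripper":40}]'; python3 -m crank '[{"rotation":[0,0,0],"slide":[0,0,-0.03],"gripper":40},{"rotation":[0,0,0],"slide":[0,0,-0.03],"gripper":40}]'
```

```text
time: 7.88
tcp_pos: [0.4904, 0.2212, 0.0147]
orientation: [2.039, 0.344, -2.037]
force: [-4.8, -1.3, 5.0]
opening: 0.623
time: 8.12
tcp_pos: [0.4914, 0.2215, 0.0148]
orientation: [2.038, 0.344, -2.037]
force: [-1.8, -1.5, 1.5]
opening: 0.624
```

```bash
python3 -m crank '[{"rotation":[0,0,0],"slide":[0,0,-0.03],"gripper":40},{"rotation":[0,0,0],"slide":[0,0,-0.03],"gripper":40},{"rotation":[0,0,0],"slide":[0,0,-0.03],"gripper":40}]'
python3 - <<'E'
from h import *
p=manip.read_camera("wrist");s=manip.read_state();print(s["tcp_pos"],s["force"])
for l in("tray_nut_left","tray_nut_right"):
  for d in manip.outline_of(l,p)[:5]:
    e=d["extent"];X=onz(p,[e[0]+e[2]/2,e[1]+e[3]/2],.03,True)
    if abs(X[0]-.535)<.03 and abs(X[1]-.235)<.045: print(l,e,fit(p,d["pixels"],X[0],X[1],.006))
save("w6",cv2.resize(p["frame"][60:280,130:430],None,fx=2.6,fy=2.6,interpolation=3))
E
```

```text
time: 8.5
tcp_pos: [0.4915, 0.2215, 0.0147]
orientation: [2.035, 0.344, -2.039]
force: [-5.5, -2.9, 5.5]
opening: 0.62
[0.49149334 0.22147283 0.01475216] [-5.18400403 -1.97702356  5.41996263]
tray_nut_left [148.9, 113.9, 132.0, 150.5] (array([525.67803796, 261.63259095,  20.26604834]), np.float64(0.21843391437501314))
tray_nut_right [280.3, 112.5, 132.8, 152.3] (array([544.37683294, 208.9117794 ,  19.50829415]), np.float64(0.2100589364665727))
```

View pics/w6.png

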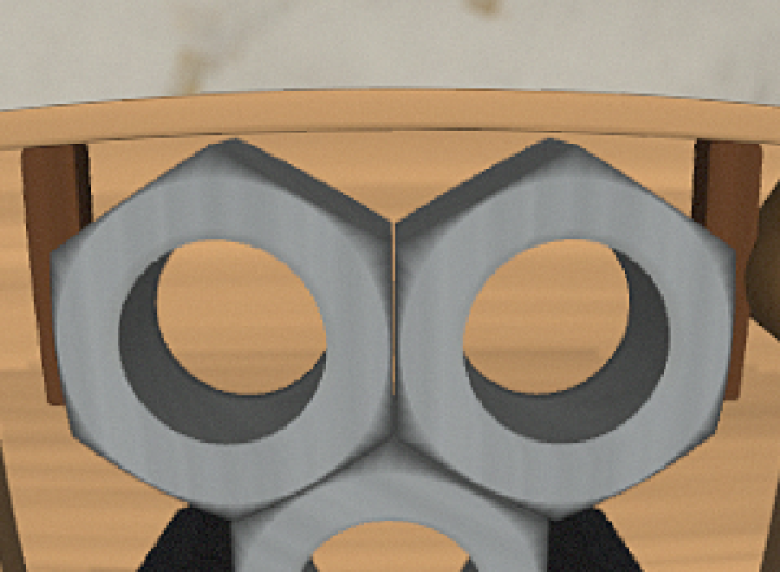

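Contact is made: the flats meet, the force is about 5 N and the tray nuts haven't moved. I'll release and retreat.

```bash
python3 -m crank '[{"rotation":[0,0,0],"slide":[0,0,0],"gripper":70},{"rotation":[0,0,0],"slide":[0,0,0],"gripper":80},{"rotation":[0,0,0],"slide":[0,0,0],"gripper":80},{"rotation":[0,0,0],"slide":[0,0,0],"gripper":80},{"rotation":[0,0,0],"slide":[-0.5,0,0],"gripper":80},{"rotation":[0,0,0],"slide":[-1.5,0,0],"gripper":80},{"rotation":[0,0,0],"slide":[-2.8,0,0],"gripper":80},{"rotation":[0,0,0],"slide":[-4,0,0.8],"gripper":80},{"rotation":[0,0,0],"slide":[-4.3,0,1.6],"gripper":80},{"rotation":[0,0,0],"slide":[-4.3,0,1.6],"gripper":80},{"rotation":[0,0,0],"slide":[-4.3,0,1.6],"gripper":80}]'
python3 - <<'E'
from h import *
np.set_printoptions(precision=2,suppress=True)
p=manip.read_camera("wrist");w=np.radians(19.3);u=np.array([np.cos(w),np.sin(w)])
for l in("tray_nut_left","tray_nut_right","loose_nut"):
  for d in manip.outline_of(l,p)[:6]:
    e=d["extent"];X=onz(p,[e[0]+e[2]/2,e[1]+e[3]/2],.03,True)
    if np.hypot(X[0]-.52,X[1]-.23)<.06: print(l,d["score"],e,fit(p,d["pixels"],X[0],X[1],.006))
print((np.array([.53505,.23525])-.0476*u)*1e3)
save("w7",cv2.resize(p["frame"][30:250,130:430],None,fx=2.6,fy=2.6,interpolation=3))
E
```

```text
time: 10.02
tcp_pos: [0.4319, 0.2011, 0.1876]
orientation: [2.037, 0.344, -2.038]
force: [0.0, 0.4, 0.1]
opening: 0.905
tray_nut_right 0.9 [278.6, 42.2, 63.7, 65.4] (array([544.5 , 209.03,  19.14]), np.float64(0.30142665291266857))
loose_nut 0.91 [248.7, 93.4, 61.8, 62.4] (array([489.6 , 220.12, -39.71]), np.float64(0.3473830477072719))
[490.13 219.52]
```

View pics/w7.png

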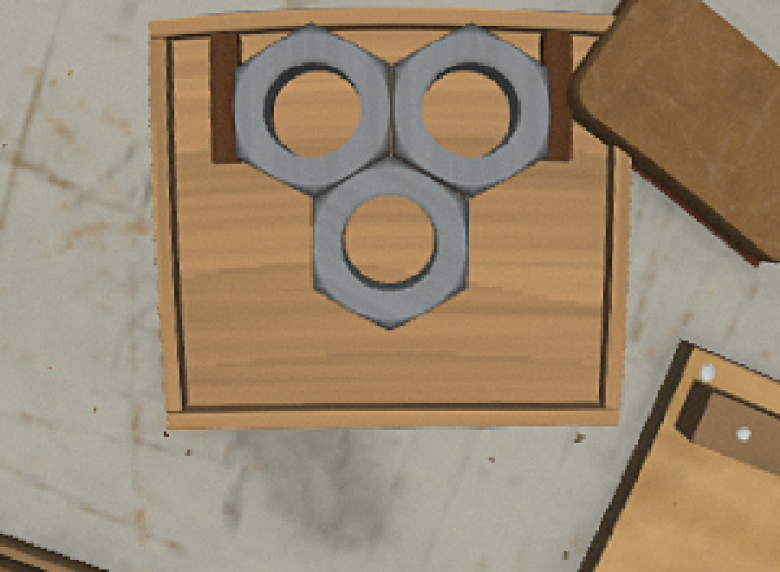

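The picture shows the nut flat in the hollow at crop (390,240), with both flats closed against the tray nuts and the gripper clear. I'm handing in.

```bash
python3 -c "
from rig import manip
print(manip.hand_in())"
```

```text
the job is handed in; nothing more can be done
None
```

The loose 55 mm nut now lies flat in the tray hollow, with two of its flats closed against the two tray nuts. I gripped it by two flats, lowered it to the tray floor about 5 mm short, and slid it in until it made light contact (about 5 N).

- **Position:** in the last wrist picture the nut fits at (489.6, 220.1) mm, turned 20.3°. The ideal is (490.1, 219.5) mm at 19.3°, so it is within about 1 mm and 1°, and no gap is visible.
- **Tray nuts:** the right nut stayed within about 0.3 mm of where it was. In the last picture the detector did not report the left nut, but I could see it in place. It also fitted unmoved while the nuts were in contact, just before I let go.
- **Limits:** the job took about 10 s of the 40 s, and the forces reported after each move stayed under about 9 N. The gripper was clear of everything when I handed in.

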